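# Set the large stage top home on its kinematic base

### The arm

A 6-joint arm with a two-finger parallel gripper is mounted at the origin on a cart in front of the work surface, level with it; the furniture and walls round the work are solid. World frame = base frame: x ahead of the robot, y to its left, z up, the work surface at z = 0. Lengths are in mm, angles in rad, forces in N, time in s.
With the tool pointing down it reaches from about 350 to 850 mm from the base axis. Payload 8.1 kg.
Tool frame: the origin (TCP) lies on the centre line of the jaws, within the pads' length; the fingertips stand 11 mm ahead of it and the grasp point (between the pads) lies 8 mm behind it; z points along the fingers, y is the line along which they close (so a half turn about z gives the same grasp; the last joint's range is limited). The gripper opens to 93 mm and grips with 3 to 60 N. Pads are 15 mm wide; open, the fingers measure 128 mm over their backs; the gripper's body (75 mm by 188 mm) begins 65 mm behind the grasp point.
Start: joints at [1.09, 0.13, 1.488, -0, 1.523, -0.085], TCP at [231.307, 553.626, 229.635] pointing down, gripper open.
Joint ranges: [-2.96, 2.96], [-0.89, 2.26], [0.02, 2.5], [-1.34, 4.48], [0, 2.73], [-2.66, 2.66]. Speed limits (rad/s): [2.39, 2.39, 2.79, 3.14, 3.14, 3.14].

### API

Orientations are given as a unit quaternion [w, x, y, z].
In Python, from workcell import ctrl, eyes, spot_in, pinpoint gives the robot as it stands.
- The arm moves only by the tool step_arm, never from a script. Its argument "rows" is a list of rows, each a list of 3 entries, a list of its own where there are three numbers: the opening, from -1 (shut) to 1 (fully open), then the shift along the tool's x, y, z in mm, then the turn, a rotation vector about the tool's x, y, z in degrees. In form: [[grip, [tx, ty, tz], [ax, ay, az]], ...]. A call has 1 to 8 rows; each row shifts and turns the commanded pose from where the row before left it, along the tool's axes as they then stand; what a row does not reach is not made up. A row lasts 1/10 s, in which the tool goes at most 50 mm and 8.59 degrees, less where a joint would pass 70% of its speed; a pose out of reach is approached as far as the arm can. A call is refused whole if a number of a shift passes 50 or a number of a turn 8.59, either way. A call with a gripper value outside its range is refused whole. The fingers move at their own pace and stop on an object; the grip force is fixed at half the most. Time passes only in rows, so rows that do not move let the fingers close. It gives the time, the measured TCP pose, the force, the opening and the grip force at its end, in the units of the state.
- ctrl.state(): the state, without advancing time (a new reading comes with each control period).
- eyes.grab_frame(name): name is "scene" or "top" or "wrist"; returns a dict with "image" (384x512x3 uint8, red, green, blue), "fx", "fy", "cx", "cy" (pixels), "pose" (4x4, takes a point from camera to world coordinates). Camera axes: x right, y up, looking along -z (the intrinsics and any distortion apply to the point x, -y, -z); pixel columns grow to the right and rows downward; lengths in mm; the calibration is good to about 2 mm. A picture is of the moment at which its call begins. There is no depth.
- ctrl.job_done(): hands the job in; it is judged then, once.
Trained networks look in a picture, given as the dict that the camera call returned (one of the last four; its "shot" number tells which), for a name from the list of things; names that differ only in an ending like _2 or _b are one class to them, and where a whole thing is asked for, a point or a joint stands for the part that bears it (a point fixed in the world has none). Each returns a list of dicts, best first, with "p" (0 to 1); they miss things now and then, are a little off and sometimes report something else, mostly with a low value. They report only what shows in the picture. A call takes as long as a camera call.
- spot_in(name, picture): "at" ([x, y, z] in mm, in the coordinates of the camera as it stood for that picture, good to about 4 mm: the middle of the surface that is visible of it).
- pinpoint(name, picture): "at" ([x, y, z] in mm, in the coordinates of the camera as it stood for that picture, good to about 4 mm: a listed point, or the origin of a listed thing).
The state is a dict: "clock": time; "joints": joint angles; "qd": joint speeds; "effort": joint torques, N m; "position": TCP position; "tool_rot": TCP orientation; "force": force on the tool from outside, world axes, zero at the start; "torque": the same for the moment, N m; "grip_width": opening from 0.0 (shut) to 1.0 (fully open); "finger_force": force on a finger pad.
Only numpy, scipy, OpenCV 4.12 (cv2) and the standard library are available. Lean on these libraries where they do the work, as an engineer would, in place of code of your own. Each camera call takes 0.05 s, during which the arm holds its last target. There are 200 camera calls.

### The job

Put the large T-shaped stage top onto the steel seat base so that its three ball feet settle fully home: the foot at the end of the stem in the cone cup, one crossbar foot in the V groove and the other on the flat pad. Lower it on, do not drop it, let go, and leave the small T-shaped top where it stands.

Things in the scene. Friction and masses are not known exactly. Their poses are not given: they have to be found in the camera images.
- stage_top: LARGE loose aluminium T, 0.3-0.6 kg, 120x120x62 mm, on three 18 mm steel balls. Origin under the middle of its grip bar, level with the balls' undersides (bench height at start). x: along the stem to its free end; z up. Balls at (60,0), (-30,45), (-30,-45) mm. Plate at heights 24-32 mm. On it the bar, 50 mm along x, 12 mm thick in y, heights 32-62 mm: pinch it across y from above.
- seat_base: Dark steel plate 142x140x10 mm fixed to the bench, three bright slippery seats. Origin at bench height, x towards the cone. Cone cup at (60,0) and V groove at (-30,45) mm: mouths 34 mm wide, 45 deg walls, tops 28 mm high; a foot let go within 8 mm slides in. Flat pad, 44 mm across, at (-30,-45), top 14.7 mm. Home: stage_top's origin 14.7 mm straight above this one, x axes the same way.
- small_top: SMALL loose T-shaped top of the same make, 75 x 75 mm and 40 mm high; its feet do not fit the base. Leave it where it stands. Origin below the middle of its bar, at the feet's undersides; x along its stem. (A wire shelf hangs over the back of the bench, about 0.6 m up: keep the wrist low.)
- front_foot (a point): Centre of the large top's ball foot at the free end of the stem, 9 mm above that ball's underside. Home, it is at x=60, y=0, z=23.7 mm in the base's frame, inside the cone cup.

How it is judged (in metres and radians):
At the end, for the whole second after the job is handed in: The large top's stem-end ball is within 10 mm of the cone's axis in x and y of the base, the top's origin stands 11.5 to 18.5 mm above the base's origin (home: 14.7), its x axis is within 10 degrees of the base's, its tilt is under 0.06 rad and it is at rest (x of front_foot in the frame of seat_base between 0.05 and 0.07 m and y of front_foot in the frame of seat_base between -0.01 and 0.01 m and z of stage_top in the frame of seat_base between 0.0115 and 0.0185 m and angle between the x axis of stage_top and the x axis of seat_base, either way round below 0.175 rad and angle between stage_top's own z axis and vertical below 0.06 rad and linear speed of stage_top below 0.02 m/s); the robot touches nothing.
It fails at once if the large top drops onto the base (faster than 0.6 m/s within about 35 mm above home) (distance between stage_top and seat_base below 0.05 m and linear speed of stage_top above 0.6 m/s).
It fails at once if the small top is moved by more than 20 mm (distance of small_top from where it was at the start of the episode above 0.02 m).
It also fails if it takes over 42 s, if anything falls off the work surface, if the arm or the gripper's body presses on something with over 40 N, if the wrist force passes 120 N, or if a joint passes its speed limit or range.

## Working session

There is one attempt and no reset: what is moved stays moved. The work goes in short steps, Python scripts to look and compute and a tool call to move; the robot and the scene stay as the last step left them, time stands still between calls to the robot, and variables do not carry over. Pictures are saved under pics/ and viewed, at most 10 in all, crops included, and the job is handed in when it is done.

Besides the shell and the picture viewer there is one more tool, called after "Emit:" as name(argument=value, ...), one argument or row to a line, values as JSON. step_arm: Moves the arm, as the interface text tells. Its arguments: {"type":"object","properties":{"rows":{"type":"array"}},"required":["rows"]}

```bash
mkdir -p pics
cat > h.py <<'E'
import numpy as np, cv2
from workcell import ctrl, eyes, spot_in, pinpoint
def W(f,p): return (f["pose"]@np.r_[p,1])[:3]
def px(f,w):
    c=np.linalg.inv(f["pose"])@np.r_[w,1]
    return np.array([f["cx"]+f["fx"]*c[0]/-c[2], f["cy"]+f["fy"]*-c[1]/-c[2]])
def save(f,n): cv2.imwrite("pics/"+n,cv2.cvtColor(f["image"],cv2.COLOR_RGB2BGR))
def look(cam,names):
    f=eyes.grab_frame(cam)
    for n in names:
        for fn in (pinpoint,spot_in):
            for d in fn(n,f)[:3]:
                w=W(f,d["at"]); print(cam,n,fn.__name__,round(d["p"],2),w.round(1),px(f,w).round(0), {k:v for k,v in d.items() if k not in("p","at")})
    return f
E
python3 - <<'E'
from h import *
ims=[]
for c in("scene","top"):
    f=look(c,["stage_top","front_foot","seat_base","small_top"]); save(f,c+"0.png"); print([k for k in f if k!="image"])
print(ctrl.state())
E
```

```text
scene seat_base call 0.95 [4.982e+02 3.600e+00 2.000e-01] [257. 192.] {}
scene seat_base call 0.6 [484.4  24.1   9.2] [255. 195.] {}
scene small_top call 0.46 [ 4.844e+02  2.876e+02 -4.000e-01] [198. 239.] {}
scene small_top call 0.52 [481.3 287.   20.7] [198. 235.] {}
['fx', 'fy', 'cx', 'cy', 'pose', 'shot']
top stage_top call 0.78 [ 513.4 -349.8   -2. ] [391. 179.] {}
top stage_top call 0.96 [ 497.1 -351.1   30.8] [394. 182.] {}
top front_foot call 0.8 [ 561.5 -374.3    3.2] [398. 162.] {}
top front_foot call 0.65 [ 493.3 -353.7   30.3] [395. 183.] {}
top seat_base call 0.92 [498.9  -2.8  -3.4] [273. 187.] {}
top seat_base call 0.73 [510.8   0.7   6.1] [272. 182.] {}
top small_top call 0.61 [488.6 281.7  -3.3] [177. 193.] {}
top small_top call 0.67 [477.2 278.4  14.4] [177. 196.] {}
['fx', 'fy', 'cx', 'cy', 'pose', 'shot']
{'clock': 0.9, 'joints': array([ 1.08955918e+00,  1.30382224e-01,  1.48821769e+00,  1.26257648e-05,
        1.52296585e+00, -8.54072136e-02]), 'qd': array([-8.78397486e-04,  3.12362326e-05, -1.65672908e-04, -1.83751655e-04,
       -1.50316042e-03,  1.94069120e-03]), 'effort': array([ 1.47120968e-04, -5.59759355e+01, -4.92059684e+01,  7.67676369e-02,
        2.22981779e-02,  7.52747087e-05]), 'position': array([231.32857392, 553.62448309, 229.63612077]), 'tool_rot': array([-2.29523552e-06,  1.96625727e-01,  9.80478620e-01,  1.46735208e-05]), 'force': array([ 0.10642489, -0.0843528 , -0.68071703]), 'torque': array([-0.02556264, -0.00078886, -0.01382734]), 'finger_force': 0.0, 'grip_width': 0.9999327707802919}
```

View pics/top0.png

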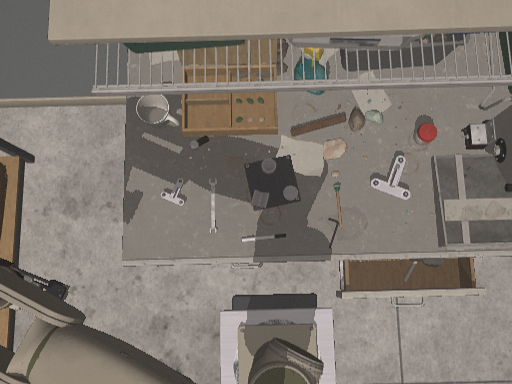

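View pics/scene0.png

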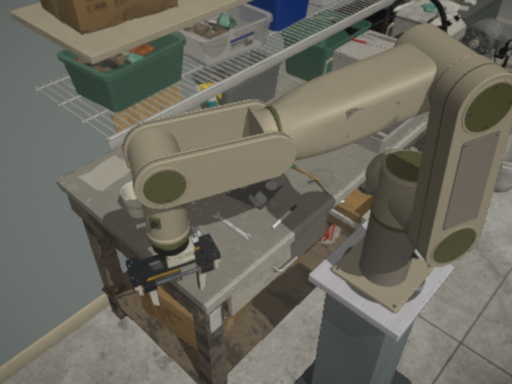

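Large T is at (391,179) with its stem to (401,158), so yaw is about -20°. The base is at (272,182) with its cone at (268,165), yaw about +14°. The small T is at (175,193). I'll move towards the base for a wrist view on the way.

Emit:
step_arm(
  rows=[
    [1, [-30, -30, 0], [0, 0, 0]],
    [1, [-30, -30, 0], [0, 0, 0]],
    [1, [-30, -30, 0], [0, 0, 0]],
    [1, [-30, -30, 0], [0, 0, 0]],
    [1, [-30, -30, 0], [0, 0, 0]],
    [1, [-30, -30, 0], [0, 0, 0]],
    [1, [-30, -30, 0], [0, 0, 0]],
    [1, [-30, -30, 0], [0, 0, 0]],
  ],
)

```text
clock: 1.7
position: [360.6, 238.1, 229.9]
tool_rot: [0.0, 0.196, 0.981, 0.0]
force: [0.9, 0.2, -0.0]
grip_width: 0.998
finger_force: 0.0
```

Emit:
step_arm(
  rows=[
    [1, [-30, -35, 0], [0, 0, 0]],
    [1, [-30, -35, 0], [0, 0, 0]],
    [1, [-30, -35, 0], [0, 0, 0]],
    [1, [-30, -35, 0], [0, 0, 0]],
    [1, [-20, -30, 0], [0, 0, 0]],
    [1, [-10, -20, 0], [0, 0, 0]],
    [1, [0, 0, 0], [0, 0, 0]],
  ],
)

```text
clock: 2.4
position: [425.6, 4.0, 229.7]
tool_rot: [0.0, 0.198, 0.98, -0.0]
force: [-0.5, -0.0, 0.2]
grip_width: 1.001
finger_force: 0.0
```

Run:
```python
from h import *
f=look("wrist",["stage_top","front_foot","seat_base","small_top"]); save(f,"w1.png"); print(f["pose"].round(2),f["fx"],f["cx"],f["cy"])
s=ctrl.state();print(s["clock"],s["position"],s["joints"])
```

```text
wrist seat_base call 0.95 [499.5   1.3   5.6] [276. 217.] {}
wrist seat_base call 0.84 [503.6   7.2  12.5] [282. 220.] {}
wrist seat_base call 0.54 [479.8 279.5  20. ] [497. 117.] {}
wrist small_top call 0.83 [484.  288.8  -1.8] [492. 116.] {}
wrist small_top call 0.83 [481.2 277.7  22.1] [497. 119.] {}
[[ 3.9000e-01 -8.9000e-01 -2.5000e-01  3.5701e+02]
 [ 9.2000e-01  3.7000e-01  1.0000e-01  3.2960e+01]
 [ 0.0000e+00 -2.7000e-01  9.6000e-01  3.8537e+02]
 [ 0.0000e+00  0.0000e+00  0.0000e+00  1.0000e+00]] 313.75863738150497 256.0775892987285 187.90321229372023
2.85 [425.31896982   7.26756559 229.64111451] [-1.03613431e-01 -3.61284329e-01  1.94233990e+00  5.05882391e-05
  1.56049524e+00 -1.28009275e+00]
```

View pics/w1.png

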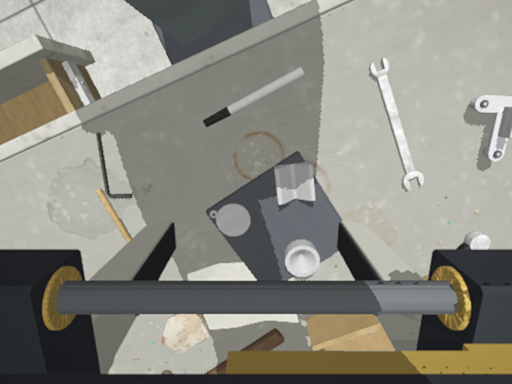

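The wrist view shows the pad at (233,220), the V groove block at (295,183) and the cone cup rim at (302,257), with the small T at the right edge. I'll turn these into the base pose and plan the move to the large T.

```bash
cat >> h.py <<'E'
def ray(f,u,v,z):
    d=f["pose"][:3,:3]@np.array([(u-f["cx"])/f["fx"],-(v-f["cy"])/f["fy"],-1]); o=f["pose"][:3,3]
    return o+d*(z-o[2])/d[2]
def fit(model,world):
    m=np.array(model,float);w=np.array(world)[:,:2];mc,wc=m.mean(0),w.mean(0);a=m-mc;b=w-wc
    t=np.arctan2((a[:,0]*b[:,1]-a[:,1]*b[:,0]).sum(),(a*b).sum());R=np.array([[np.cos(t),-np.sin(t)],[np.sin(t),np.cos(t)]])
    print("yaw",np.degrees(t).round(1),"origin",(wc-R@mc).round(1),"res",(b-a@R.T).round(1).tolist());return t,wc-R@mc
SEAT=[(60,0),(-30,45),(-30,-45)]
def tool(dw):
    from scipy.spatial.transform import Rotation as Ro
    q=ctrl.state()["tool_rot"];return Ro.from_quat(q,scalar_first=True).inv().apply(dw)
E
python3 - <<'E'
from h import *
f=eyes.grab_frame("wrist")
fit(SEAT,[ray(f,302,257,28),ray(f,295,183,28),ray(f,233,220,14.7)])
g=eyes.grab_frame("top")
fit(SEAT,[ray(g,268,165,28),ray(g,261,200,28),ray(g,291,193,14.7)])
# large T: screw spots over feet at plate top
fit(SEAT,[ray(g,401,159,32),ray(g,376,184,32),ray(g,405,195,32)])
p=ctrl.state()["position"];print(p,tool(np.array([430,-340,230])-p))
E
```

```text
yaw 12.3 origin [497.5   4.9] res [[-2.7, -0.4], [1.4, 0.7], [1.2, -0.3]]
yaw 13.0 origin [496.6  -3.1] res [[3.0, 0.5], [-1.6, -0.5], [-1.4, -0.1]]
yaw -22.6 origin [ 505.5 -350.8] res [[3.9, -1.4], [-2.2, -0.4], [-1.8, 1.8]]
[425.36406589   6.97714376 229.66007285] [-137.74981344 -318.49587942   -0.33077871]
```

Emit:
step_arm(
  rows=[
    [1, [-17, -40, 0], [0, 0, 0]],
    [1, [-17, -40, 0], [0, 0, 0]],
    [1, [-17, -40, 0], [0, 0, 0]],
    [1, [-17, -40, 0], [0, 0, 0]],
    [1, [-17, -40, 0], [0, 0, 0]],
    [1, [-17, -40, 0], [0, 0, 0]],
    [1, [-17, -40, 0], [0, 0, 0]],
    [1, [-19, -38, 0], [0, 0, 0]],
  ],
)

```text
clock: 3.75
position: [429.8, -341.9, 229.6]
tool_rot: [0.0, 0.197, 0.98, -0.0]
force: [0.2, 0.0, 0.6]
grip_width: 1.003
finger_force: 0.0
```

Emit:
step_arm(
  rows=[
    [1, [0, 0, 0], [0, 0, 0]],
    [1, [0, 0, 0], [0, 0, 0]],
  ],
)

```text
clock: 3.95
position: [429.8, -340.5, 229.0]
tool_rot: [-0.001, 0.197, 0.98, 0.001]
force: [-0.4, 0.7, 0.6]
grip_width: 1.003
finger_force: 0.0
```

Run:
```python
from h import *
f=look("wrist",["stage_top","front_foot"]); save(f,"w2.png"); np.savez("w2.npz",**{k:f[k] for k in("fx","fy","cx","cy","pose")})
s=ctrl.state();print(s["clock"],s["position"],s["tool_rot"])
```

```text
wrist stage_top call 0.72 [ 5.09e+02 -3.52e+02  2.00e-01] [271. 222.] {}
wrist stage_top call 0.65 [ 491.6 -351.7   32. ] [267. 219.] {}
wrist front_foot call 0.91 [ 563.4 -363.9   10.6] [278. 263.] {}
wrist front_foot call 0.95 [ 491.2 -343.6   34.5] [273. 217.] {}
4.2 [ 430.43691189 -339.04048095  229.96826133] [ 2.31898489e-04  1.95870635e-01  9.80629714e-01 -7.08226630e-05]
```

View pics/w2.png

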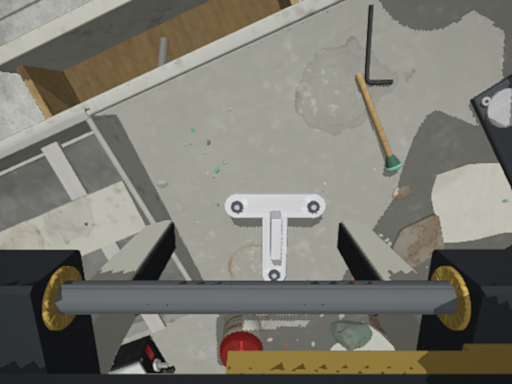

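Screws above the feet are at (313,207), (237,207) and stem end (274,275). The bar is upright at about (276,236), nearly aligned with the tool.

Run:
```python
from h import *
f=dict(np.load("w2.npz"))
t,o=fit(SEAT,[ray(f,274,275,32),ray(f,313,207,32),ray(f,237,207,32)])
print([ray(f,276,v,62)[:2].round(1) for v in(212,262)])
s=ctrl.state();p=s["position"];tl=tool([1,0,0]);print("tool y yaw",np.degrees(np.arctan2(tl[1],-tl[0])),p)
print(tool(np.r_[o,230]-p))
```

```text
yaw -22.7 origin [ 509.2 -348.6] res [[0.3, -0.1], [-0.1, 0.1], [-0.3, -0.0]]
[array([ 476.9, -336. ]), array([ 533. , -358.4])]
tool y yaw 22.59117974681006 [ 430.43691189 -339.04048095  229.96826133]
[-7.64277073e+01  2.14292732e+01  4.11224103e-03]
```

Emit:
step_arm(
  rows=[
    [1, [-38, 11, 20], [0, 0, 0]],
    [1, [-38, 11, 20], [0, 0, 0]],
    [1, [0, 0, 40], [0, 0, 0]],
    [1, [0, 0, 40], [0, 0, 0]],
    [1, [0, 0, 30], [0, 0, 0]],
    [1, [0, 0, 14], [0, 0, 0]],
    [1, [0, 0, 0], [0, 0, 0]],
    [1, [0, 0, 0], [0, 0, 0]],
  ],
)

```text
clock: 5.0
position: [509.6, -349.4, 67.4]
tool_rot: [0.001, 0.196, 0.981, -0.0]
force: [0.7, 0.6, 1.1]
grip_width: 0.995
finger_force: 0.0
```

Run:
```python
from h import *
f=eyes.grab_frame("wrist"); save(f,"w3.png")
s=ctrl.state();print(s["position"],s["force"],tool(np.array([509,-349,46])-s["position"]))
print(px(f,[509.2,-348.6,62]),px(f,s["position"]))
```

```text
[ 510.04166356 -349.96879143   68.20875793] [-0.39898336 -0.19574923  0.95606556] [ 1.41149622  0.5159277  22.20346922]
[256.77592822 238.38551964] [255.07246524 245.47851682]
```

View pics/w3.png

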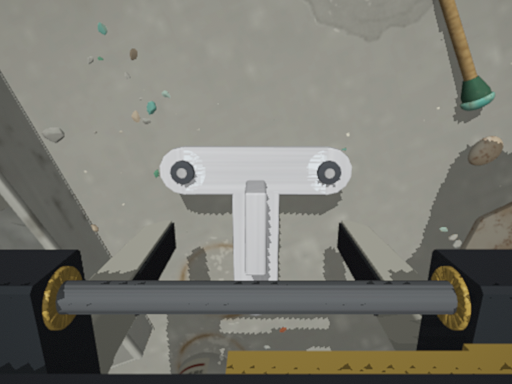

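The bar at (256,232) is centred between the fingers, close to the predicted (257,238). Descending 22 mm and closing.

Emit:
step_arm(
  rows=[
    [1, [1, 0, 12], [0, 0, 0]],
    [1, [0, 0, 10], [0, 0, 0]],
    [1, [0, 0, 0], [0, 0, 0]],
    [-1, [0, 0, 0], [0, 0, 0]],
    [-1, [0, 0, 0], [0, 0, 0]],
    [-1, [0, 0, 0], [0, 0, 0]],
    [-1, [0, 0, 0], [0, 0, 0]],
    [-1, [0, 0, 0], [0, 0, 0]],
  ],
)

```text
clock: 5.85
position: [507.9, -348.8, 43.9]
tool_rot: [0.0, 0.197, 0.98, -0.0]
force: [-0.2, 0.5, -0.1]
grip_width: 0.623
finger_force: 0.0
```

Emit:
step_arm(
  rows=[
    [-1, [0, 0, 0], [0, 0, 0]],
    [-1, [0, 0, 0], [0, 0, 0]],
    [-1, [0, 0, 0], [0, 0, 0]],
    [-1, [0, 0, 0], [0, 0, 0]],
  ],
)

```text
clock: 6.25
position: [507.8, -348.7, 43.6]
tool_rot: [-0.0, 0.197, 0.98, 0.0]
force: [-0.4, -0.3, 0.4]
grip_width: 0.274
finger_force: 0.0
```

Emit:
step_arm(
  rows=[
    [-1, [0, 0, 0], [0, 0, 0]],
    [-1, [0, 0, 0], [0, 0, 0]],
    [-1, [0, 0, 0], [0, 0, 0]],
    [-1, [0, 0, 0], [0, 0, 0]],
    [-1, [0, 0, 0], [0, 0, 0]],
    [-1, [0, 0, 0], [0, 0, 0]],
  ],
)

```text
clock: 6.85
position: [507.8, -348.7, 43.7]
tool_rot: [0.0, 0.197, 0.98, -0.0]
force: [-0.5, 0.2, 0.3]
grip_width: 0.128
finger_force: 30.0
```

Emit:
step_arm(
  rows=[
    [-1, [0, 0, -20], [0, 0, 0]],
    [-1, [0, 0, -30], [0, 0, 0]],
    [-1, [0, 0, -30], [0, 0, 0]],
    [-1, [0, 0, -30], [0, 0, 0]],
    [-1, [0, 0, -10], [0, 0, 0]],
    [-1, [10, 20, 0], [0, 0, 0]],
    [-1, [15, 34, 0], [0, 0, 0]],
    [-1, [15, 34, 0], [0, 0, 0]],
  ],
)

```text
clock: 7.65
position: [503.8, -251.1, 161.9]
tool_rot: [-0.001, 0.197, 0.98, 0.0]
force: [1.1, -0.4, -3.2]
grip_width: 0.126
finger_force: 30.0
```

Emit:
step_arm(
  rows=[
    [-1, [15, 34, 0], [0, 0, 0]],
    [-1, [15, 34, 0], [0, 0, 0]],
    [-1, [15, 34, 0], [0, 0, 0]],
    [-1, [15, 34, 0], [0, 0, 0]],
    [-1, [15, 34, 0], [0, 0, 0]],
    [-1, [15, 30, 0], [0, 0, 0]],
    [-1, [10, 20, 0], [0, 0, 0]],
    [-1, [5, 11, 0], [0, 0, 0]],
  ],
)

```text
clock: 8.45
position: [496.0, 3.4, 162.2]
tool_rot: [-0.001, 0.196, 0.981, 0.0]
force: [0.2, -0.3, -2.7]
grip_width: 0.13
finger_force: 30.0
```

Emit:
step_arm(
  rows=[
    [-1, [0, 0, 0], [0, 0, -7]],
    [-1, [0, 0, 0], [0, 0, -7]],
    [-1, [0, 0, 0], [0, 0, -7]],
    [-1, [0, 0, 0], [0, 0, -7]],
    [-1, [0, 0, 0], [0, 0, -7]],
    [-1, [0, 0, 0], [0, 0, 0]],
    [-1, [0, 0, 0], [0, 0, 0]],
  ],
)

```text
clock: 9.15
position: [496.7, 1.1, 163.0]
tool_rot: [-0.0, -0.105, 0.994, 0.0]
force: [-0.1, 0.4, -3.2]
grip_width: 0.125
finger_force: 30.0
```

Run:
```python
from h import *
f=look("wrist",["seat_base","stage_top","front_foot"]); save(f,"w4.png"); np.savez("w4.npz",**{k:f[k] for k in("fx","fy","cx","cy","pose")})
g=look("top",["seat_base","stage_top","front_foot"]);save(g,"t4.png")
s=ctrl.state();print(s["clock"],s["position"],s["joints"],s["force"]);tl=tool([1,0,0]);print("tool x yaw",-np.degrees(np.arctan2(tl[1],tl[0])))
```

```text
wrist seat_base call 0.64 [465.8 -11.9  13.4] [249. 145.] {}
wrist stage_top call 0.6 [491.7  -2.3 118. ] [252. 207.] {}
wrist stage_top call 0.83 [468.3  -6.4 149.8] [253. 185.] {}
wrist front_foot call 0.63 [555.2  19.1 132.1] [263. 305.] {}
top seat_base call 0.65 [499.6  -0.8  -4.1] [273. 187.] {}
top seat_base call 0.8 [462.2  26.2   7.7] [264. 199.] {}
top seat_base call 0.44 [465.7  -5.3 148. ] [275. 189.] {}
top stage_top call 0.69 [500.6   1.2 117.1] [272. 178.] {}
top stage_top call 0.77 [467.   -3.4 151.3] [274. 188.] {}
top front_foot call 0.65 [502.9  -1.   -2. ] [273. 185.] {}
top front_foot call 0.93 [466.3  -1.  150.1] [273. 188.] {}
9.85 [496.99969059   1.52522379 163.6605941 ] [-1.00117036e-01 -1.09992902e-01  1.85175077e+00 -2.03830142e-05
  1.39977271e+00 -1.88592784e+00] [-0.34521525 -0.35841835 -3.39821328]
tool x yaw 167.68037950611483
```

View pics/w4.png

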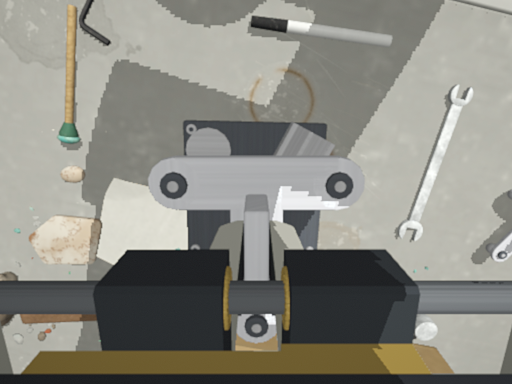

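The T is held level. Its screws are at (174,185), (340,185) and (257,327). The base behind it has its top edge from (183,121) to (326,124), pad at (208,150) and V at (303,142), so yaw is matched to about 1°. One zoomed crop of the earlier base view should sharpen the base position.

Run:
```python
from h import *
a=cv2.imread("pics/w1.png")[145:285,195:355]; b=cv2.imread("pics/top0.png")[145:215,232:312]
z=lambda i,k:cv2.resize(i,None,fx=k,fy=k,interpolation=cv2.INTER_CUBIC)
o=np.zeros((560,800,3),np.uint8);o[:420,:480]=z(a,3);o[:280,480:800]=z(b,4);cv2.imwrite("pics/c.png",o)
f=dict(np.load("w4.npz"))
t,c=fit(SEAT,[ray(f,257,327,151.6),ray(f,340,185,151.6),ray(f,174,185,151.6)])
L,Rr=ray(f,183,121,10),ray(f,326,124,10);print("back corners",L.round(1),Rr.round(1),np.linalg.norm(L-Rr))
```

```text
yaw 12.1 origin [497.7   2.4] res [[1.6, 0.4], [-1.0, 0.5], [-0.7, -0.9]]
back corners [456.8 -78.7  10. ] [430.6  56.9  10. ] 138.05158916958115
```

View pics/c.png

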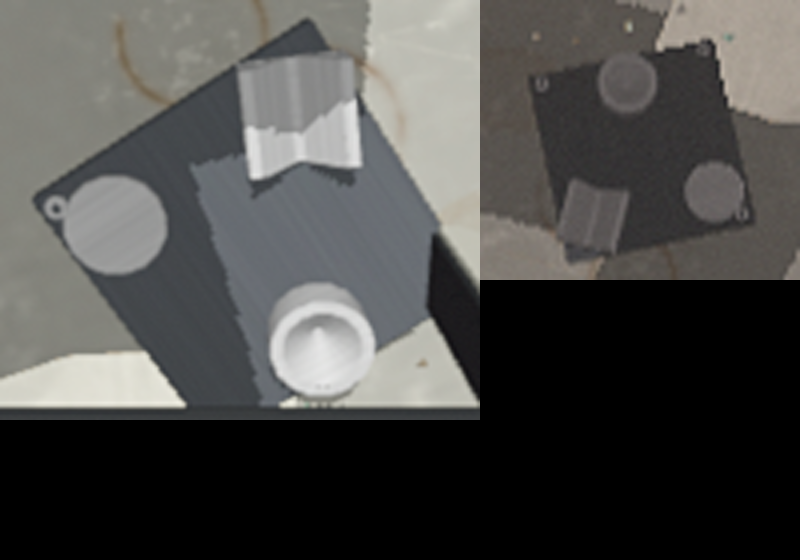

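Run:
```python
from h import *
g=eyes.grab_frame("top")
fit(SEAT,[ray(g,268.8,165.3,28),ray(g,260.5,198.5,28),ray(g,290.7,192.7,14.7)])
# w1 camera pose: rebuild from w4's camera-in-tool and the TCP pose at w1
from scipy.spatial.transform import Rotation as Ro
def T(q,p): m=np.eye(4);m[:3,:3]=Ro.from_quat(q,scalar_first=True).as_matrix();m[:3,3]=p;return m
s=ctrl.state();f=dict(np.load("w4.npz"))
f["pose"]=T([0,.1977,.9803,0],[425.32,7.27,229.64])@np.linalg.inv(T(s["tool_rot"],s["position"]))@f["pose"]
print(f["pose"][:3,3])
fit(SEAT,[ray(f,302.7,260.7,28),ray(f,295.3,183.7,28),ray(f,233.3,220,14.7)])
```

```text
yaw 11.1 origin [498.1  -3.2] res [[0.2, 0.2], [0.1, -0.3], [-0.3, 0.2]]
[356.69743671  36.23469641 384.69993925]
yaw 10.9 origin [499.2   4.1] res [[0.1, -0.2], [-0.3, 0.2], [0.1, -0.0]]
```

Emit:
step_arm(
  rows=[
    [-1, [-1.3, -2, 10], [0, 0, 1]],
    [-1, [0, 0, 20], [0, 0, 0]],
    [-1, [0, 0, 20], [0, 0, 0]],
    [-1, [0, 0, 15], [0, 0, 0]],
    [-1, [0, 0, 10], [0, 0, 0]],
    [-1, [0, 0, 5], [0, 0, 0]],
    [-1, [0, 0, 0], [0, 0, 0]],
    [-1, [0, 0, 0], [0, 0, 0]],
  ],
)

```text
clock: 10.7
position: [499.3, -0.2, 84.3]
tool_rot: [0.001, -0.099, 0.995, -0.0]
force: [0.5, 0.4, -2.8]
grip_width: 0.126
finger_force: 30.0
```

Run:
```python
from h import *
f=look("top",["stage_top","seat_base"])
f=look("wrist",["stage_top","seat_base"]);save(f,"w5.png")
s=ctrl.state();print(s["clock"],s["position"],s["tool_rot"],s["force"])
```

```text
top stage_top call 0.94 [5.001e+02 3.000e-01 4.170e+01] [272. 184.] {}
top stage_top call 0.7 [468.3  -2.9  68.7] [274. 193.] {}
top seat_base call 0.88 [499.9  -2.6  -1.3] [273. 186.] {}
top seat_base call 0.76 [456.   31.    8.3] [262. 201.] {}
wrist stage_top call 0.57 [499.5  -3.9  39.7] [250. 214.] {}
wrist stage_top call 0.57 [472.7  -4.2  71.5] [258. 189.] {}
wrist seat_base call 0.92 [462.7 -11.5  12.7] [250. 153.] {}
11.2 [ 4.98727312e+02 -1.48878432e-01  8.37522929e+01] [ 8.84515048e-05 -9.86648443e-02  9.95120717e-01 -1.22789689e-05] [ 0.3783285   0.75241728 -2.64957826]
```

View pics/w5.png

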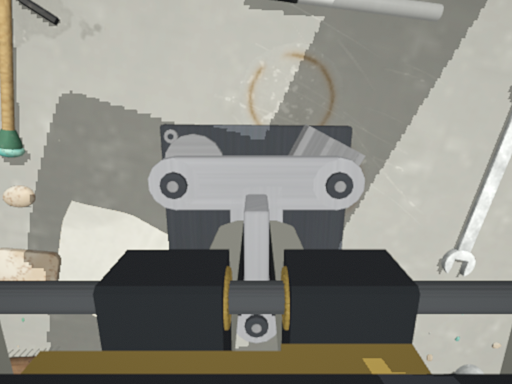

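The plate edges at u=161 and 352 are centred on the T's mid-line at 257, and the crossbar is parallel to the plate edge. Lowering gently.

Emit:
step_arm(
  rows=[
    [-1, [0, 0, 6], [0, 0, 0]],
    [-1, [0, 0, 6], [0, 0, 0]],
    [-1, [0, 0, 4], [0, 0, 0]],
    [-1, [0, 0, 3], [0, 0, 0]],
    [-1, [0, 0, 2], [0, 0, 0]],
    [-1, [0, 0, 0], [0, 0, 0]],
    [-1, [0, 0, 0], [0, 0, 0]],
  ],
)

```text
clock: 11.9
position: [498.8, -0.2, 62.7]
tool_rot: [0.0, -0.099, 0.995, -0.0]
force: [0.3, -1.3, -3.0]
grip_width: 0.128
finger_force: 30.0
```

Emit:
step_arm(
  rows=[
    [-1, [0, 0, 1.5], [0, 0, 0]],
    [-1, [0, 0, 1.5], [0, 0, 0]],
    [-1, [0, 0, 0], [0, 0, 0]],
    [-1, [0, 0, 0], [0, 0, 0]],
  ],
)

```text
clock: 12.3
position: [498.9, -0.2, 59.8]
tool_rot: [0.0, -0.099, 0.995, -0.0]
force: [0.5, -0.9, -2.7]
grip_width: 0.124
finger_force: 30.0
```

Emit:
step_arm(
  rows=[
    [-1, [0, 0, 1], [0, 0, 0]],
    [0, [0, 0, 0], [0, 0, 0]],
    [0, [0, 0, 0], [0, 0, 0]],
    [0, [0, 0, 0], [0, 0, 0]],
    [0, [0, 0, 0], [0, 0, 0]],
    [0, [0, 0, 0], [0, 0, 0]],
    [0, [0, 0, 0], [0, 0, 0]],
    [0, [0, 0, 0], [0, 0, 0]],
  ],
)

```text
clock: 13.1
position: [498.7, -0.2, 58.6]
tool_rot: [0.0, -0.099, 0.995, -0.0]
force: [0.4, -0.3, -0.2]
grip_width: 0.5
finger_force: 0.0
```

Emit:
step_arm(
  rows=[
    [0, [0, 0, -10], [0, 0, 0]],
    [0, [0, 0, -20], [0, 0, 0]],
    [0, [0, 0, -30], [0, 0, 0]],
    [0, [0, 0, -30], [0, 0, 0]],
    [0, [0, 0, -30], [0, 0, 0]],
    [0, [20, 0, -20], [0, 0, 0]],
    [0, [40, 0, 0], [0, 0, 0]],
    [0, [40, 0, 0], [0, 0, 0]],
  ],
)

```text
clock: 13.9
position: [400.3, -20.0, 200.3]
tool_rot: [0.001, -0.099, 0.995, -0.0]
force: [-0.7, -1.4, 0.8]
grip_width: 0.5
finger_force: 0.0
```

Run:
```python
from h import *
f=look("top",["stage_top","seat_base","small_top","front_foot"])
f=look("wrist",["stage_top","seat_base","front_foot"]);save(f,"w6.png"); np.savez("w6.npz",**{k:f[k] for k in("fx","fy","cx","cy","pose")})
s=ctrl.state();print(s["clock"],s["position"],s["force"],s["grip_width"])
```

```text
top seat_base call 0.57 [553.3  71.    8.9] [248. 169.] {}
top small_top call 0.55 [ 4.890e+02  2.843e+02 -1.000e-01] [176. 193.] {}
top small_top call 0.54 [481.7 278.   17. ] [177. 194.] {}
top front_foot call 0.69 [479.  277.6  12.3] [177. 195.] {}
wrist stage_top call 0.86 [500.8  -2.4  15.8] [253. 254.] {}
wrist stage_top call 0.73 [473.   -6.   46.4] [255. 244.] {}
wrist seat_base call 0.91 [464.1  -7.2  15.3] [255. 225.] {}
wrist front_foot call 0.97 [563.7  18.9  26.1] [260. 307.] {}
wrist front_foot call 0.63 [477.7   2.6  50.5] [262. 251.] {}
wrist front_foot call 0.52 [460.1 276.6  21.2] [490. 267.] {}
14.7 [400.66742021 -19.75187883 198.4925436 ] [-0.01180807  0.58282009  0.25951166] 0.4986742376651152
```

View pics/w6.png

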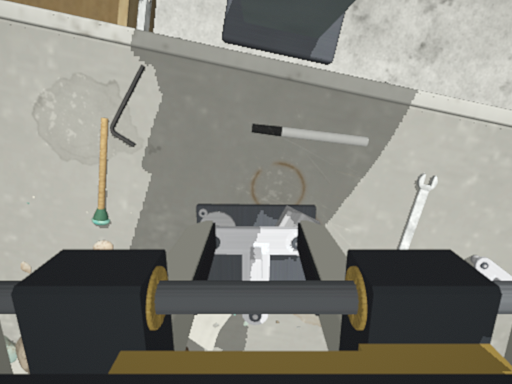

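The T sits on the base upright, with stem screw at (256,317) and crossbar screws near (220,243) and (295,243). Checking numerically.

```bash
python3 - <<'E'
from h import *
f=dict(np.load("w6.npz"))
p=cv2.imread("pics/w6.png")
for z in(46.7,55):fit(SEAT,[ray(f,256,317,z),ray(f,295,243,z),ray(f,219,243,z)])
print(ray(f,256,317,46.7),"expected",558.3,12.2)
L,R=ray(f,197,206,10),ray(f,315,206,10);print(L,R,(L+R)/2)
t=np.radians(11);o=np.array([499.4,.8])
for m in SEAT:
    w=o+np.array([[np.cos(t),-np.sin(t)],[np.sin(t),np.cos(t)]])@m; print(px(f,np.r_[w,46.7]).round(1))
E
python3 -c "
import cv2;a=cv2.imread('pics/w6.png')[195:335,190:325];cv2.imwrite('pics/c6.png',cv2.resize(a,None,fx=4,fy=4,interpolation=cv2.INTER_CUBIC))"
```

```text
yaw 10.9 origin [502.   2.] res [[1.8, 0.1], [-0.3, -4.4], [-1.5, 4.3]]
yaw 10.9 origin [497.3   1. ] res [[0.2, -0.2], [0.7, -5.3], [-0.9, 5.5]]
[562.72980272  13.50114136  46.7       ] expected 558.3 12.2
[456.56700338 -77.42347388  10.        ] [429.7167092   56.51287666  10.        ] [443.14185629 -10.45529861  10.        ]
[255.7 313.6]
[298.3 241.6]
[214.1 241.2]
```

View pics/c6.png

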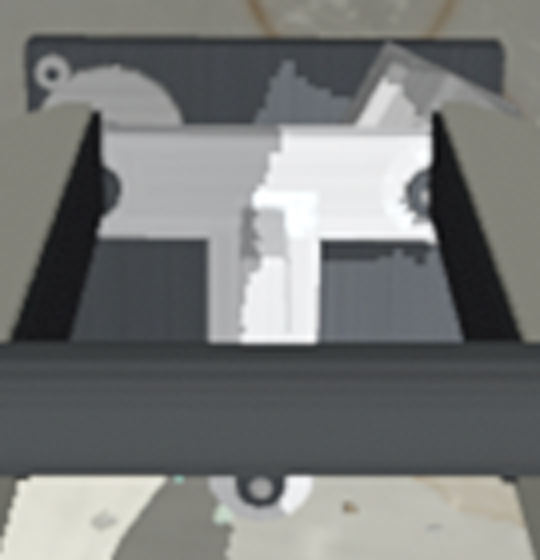

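The screws are partly hidden by the fingers. I'll open, back off and measure again numerically.

Emit:
step_arm(
  rows=[
    [1, [5, 0, -30], [0, 0, 0]],
    [1, [5, 0, -30], [0, 0, 0]],
    [1, [0, 0, -20], [0, 0, 0]],
    [1, [0, 0, 0], [0, 0, 0]],
    [1, [0, 0, 0], [0, 0, 0]],
    [1, [0, 0, 0], [0, 0, 0]],
    [1, [0, 0, 0], [0, 0, 0]],
  ],
)

```text
clock: 15.4
position: [390.2, -21.6, 277.2]
tool_rot: [-0.001, -0.099, 0.995, 0.0]
force: [0.5, -0.1, 1.3]
grip_width: 0.992
finger_force: 0.0
```

Run:
```python
from h import *
for i in range(2): f=look("wrist",["stage_top","front_foot","seat_base"])
g=look("top",["stage_top","front_foot"])
s=ctrl.state();print(s["clock"],s["position"])
t=np.radians(11);o=np.array([499.4,.8]);R=np.array([[np.cos(t),-np.sin(t)],[np.sin(t),np.cos(t)]])
gr=cv2.cvtColor(f["image"],cv2.COLOR_RGB2GRAY).astype(float)
for m in SEAT:
    u,v=px(f,np.r_[o+R@m,46.7]); U,V=int(round(u)),int(round(v)); r=9
    p=gr[V-r:V+r+1,U-r:U+r+1]; print("pred",u.round(1),v.round(1)); print("\n".join(" ".join(f"{int(x):3d}" for x in q) for q in p))
print("raise 5mm:",px(f,np.r_[o+R@(60,0),51.7]))
```

```text
wrist stage_top call 0.94 [502.8  -4.8  12.4] [251. 236.] {}
wrist stage_top call 0.93 [471.8  -4.7  46.4] [256. 225.] {}
wrist front_foot call 0.88 [560.6  16.5  25.8] [258. 278.] {}
wrist front_foot call 0.76 [475.6   3.8  47.9] [261. 229.] {}
wrist seat_base call 0.95 [5.008e+02 2.000e-01 1.500e+00] [255. 232.] {}
wrist seat_base call 0.32 [561.4  18.8  26.9] [259. 279.] {}
wrist seat_base call 0.76 [510.6  -6.5  14.9] [249. 241.] {}
wrist stage_top call 0.85 [499.9  -1.9  14.6] [254. 234.] {}
wrist stage_top call 0.65 [5.007e+02 1.200e+00 5.000e-01] [256. 231.] {}
wrist stage_top call 0.94 [476.5  -4.8  49.4] [255. 228.] {}
wrist front_foot call 0.77 [558.6  18.5  25.3] [260. 276.] {}
wrist front_foot call 0.79 [475.2   7.1  48.2] [264. 229.] {}
wrist front_foot call 0.19 [513.4  -5.8  13.7] [250. 242.] {}
wrist seat_base call 0.76 [5.018e+02 1.000e-01 9.000e-01] [255. 232.] {}
wrist seat_base call 0.96 [513.4  -8.3  12.5] [248. 241.] {}
16.35 [390.80177969 -21.77008984 278.63986878]
pred 255.7 282.9
214 214 217 216 198 201 227 230 231 230 230 230 230 229 228 230 232 232 223
232 
[... 3624 characters left out ...]
3 121 151 154 155 135  83  60  76 138 172 170 169 169
175 173 168 134  68  64 103 139 154 151 124  71  59 103 153 171 169 169 169
176 174 174 155  96  61  71 104 122 116  87  58  64 114 159 171 170 169 169
177 175 174 169 143  96  63  63  71  67  60  67 102 144 167 171 169 169 168
164 176 174 174 169 148 114  82  70  78  97 129 156 168 172 170 169 169 168
129 163 175 175 174 171 162 152 149 153 158 166 174 174 173 172 172 172 172
 83 128 163 175 175 174 175 174 173 175 175 174 173 173 174 174 174 175 174
 64  82 121 152 169 175 174 174 174 174 175 174 173 173 174 174 174 174 174
 63  63  73 100 129 145 156 167 174 176 176 176 176 176 176 176 176 176 176
raise 5mm: [255.65744422 284.95321397]
```

The screws lie within 1–2 px of where the home pose puts them. The grip was released at home height, with no upward contact force before that. Handing in.

```bash
python3 -c "
from workcell import ctrl; print(ctrl.job_done())"
```

```text
the job is handed in; nothing more can be done
None
```

The large T was lowered onto the seat base, released at home height and handed in at about 16 s; my last check put its feet within about 2 mm of home, the small top was not touched, and no verdict was returned.

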